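# Zero the depth drive and set it six clicks down

## Robot

A 6-joint arm with a two-finger parallel gripper is mounted at the origin on the work surface. World frame = base frame: x ahead of the robot, y to its left, z up, the work surface at z = 0. Lengths are in m, angles in rad, forces in N, time in s.
With the tool pointing down it reaches from about 0.275 to 0.825 m from the base axis. Payload 4.9 kg.
Tool frame: the origin (TCP) lies midway between the tips of the shut fingers; the grasp point (between the pads) lies 19 mm behind it (grip_point_offset is the distance from the TCP to the grasp point, in m); z points along the fingers, y is the line along which they close (so a half turn about z gives the same grasp; the last joint's range is limited). The gripper opens to 85 mm and grips with 20 to 120 N. Pads are 22 mm wide; open, the fingers measure 114 mm over their backs; the gripper's body (76 mm by 85 mm) begins 54 mm behind the grasp point. The pads swing forward as they close: fully open they stand 13 mm farther back than shut.
Start: joints at [1.05, 0.326, -0.193, 1.052, 0, 1.437], TCP at [0.207, 0.509, 0.231] pointing down, gripper open.
Joint ranges: [-2.65, 2.65], [-0.97, 1.79], [-1.3, 1.35], [-1.93, 2.1], [-1.47, 1.37], [-3.14, 3.14]. Speed limits (rad/s): [2.57, 2.57, 3.14, 3.14, 3.14, 3.14].

## Interface

Orientations are given as a rotation vector (axis times angle).
In Python, from cell import * gives the robot as it stands. Calls block until the motion is done:
- movep(position, orientation): joint-space move of the TCP to a pose.
- move_l(position, velocity=0.15, rot=None, until_force=None): straight line of the TCP; rot=None keeps the orientation; velocity is the mean speed in m/s. With until_force (N) it stops when the force on the tool has changed by that much, and returns True; else False.
- set_joints(angles): joint-space move.
- let_go() and grab(newtons=None): open the fingers fully, or close them until they stop; newtons is the grip in N (None keeps the last).
- sleep(seconds).
- ik(position, orientation): joint angles nearest the present ones, or None.
- get_state(): the state.
- grab_frame(name): name is "scene" or "top" or "wrist"; returns a dict with "img" (384x512x3 uint8, red, green, blue), "fx", "fy", "cx", "cy" (pixels), "k1" (the pictures are not rectified: a ray, as slopes to the right and down, at radius r is drawn at 1 + k1 r^2 times it, then the intrinsics apply), "cam_to_world" (4x4, takes a point from camera to world coordinates); the wrist camera has in their place "T_tool_cam" (4x4, takes a point from camera to tool coordinates, whose origin is the TCP and whose axes are the flange's). Camera axes: x right, y down, z forward; pixel columns grow to the right and rows downward; lengths in m; the calibration is good to about 2 mm. A picture is of the moment at which its call begins: read the wrist's pose just before it. There is no depth.
A pose or a line that the arm cannot do raises MotionError and nothing moves.
- sign_off(): hands the job in; it is judged then, once.
Trained networks look in the newest picture that a camera, given by its name, has taken for a name from the list of things; names that differ only in an ending like _2 or _b are one class to them, and where a whole thing is asked for, a point or a joint stands for the part that bears it (a point fixed in the world has none). Each returns a list of dicts, best first, with "score" (0 to 1); they miss things now and then, are a little off and sometimes report something else, mostly with a low value. They report only what shows in the picture. A call takes as long as a camera call.
- spot_in(camera, name): "centre" ([column, row] in pixels, amid what is visible of it).
- silhouettes(camera, name): "mask" (384x512 bool, what is visible of it) and "centre" ([column, row] in pixels, amid what is visible of it).
- tip_of(camera, name): "centre" ([column, row] in pixels: a listed point, or the origin of a listed thing).
The state is a dict: "clock": time; "q": joint angles; "joint_velocities": joint speeds; "tau": joint torques, N m; "position": TCP position; "eef_rot": TCP orientation; "contact_force": force on the tool from outside, world axes, zero at the start; "wrist_torque": the same for the moment, N m; "finger_gap": opening from 0.0 (shut) to 1.0 (fully open); "grasp_force": force on a finger pad.
Only numpy, scipy, OpenCV 4.12 (cv2) and the standard library are available. Lean on these libraries where they do the work, as an engineer would, in place of code of your own. Each camera call takes 0.05 s, during which the arm holds its last target. There are 200 camera calls.

## Task

Set the depth drive of the stereotaxic frame: turn its round click knob gently anticlockwise (seen from above) until you feel it come up against its end stop, without forcing the stop, then count exactly six clicks clockwise and let go of the knob. Then swing the orange lock lever all the way over to its other side, and leave the setting as it is. Do not touch the probe and leave the vial, the dish and the holder where they stand.

Things in the scene. Friction and masses are not known exactly. Their poses are not given: they have to be found in the camera images.
- drive: Depth-drive frame, fixed to the bench: white plate 280 x 300 x 12 mm, two columns. Origin at bench height, z up. Grey drive head (84 along x, 90 along y, flat top 170 mm above the bench) at x 0, y +50 mm carries the knob; lock column at x 0, y -85 mm carries the lever on a dark block up to 165 mm high. Knob and lever are the highest parts. Carriage and probe are on the +x side, below 120 mm.
- knob_grip (a point): Point on the click knob's vertical axis at grip height, 194 mm above the bench, fixed to the frame (does not turn). Knob: round fluted aluminium, 40 mm across, 174 to 206 mm above the bench, grip from above at any yaw; it looks the same at every click. One click is 24 degrees and takes 0.1 to 0.15 N m; let go, the knob drops into the nearest click. It starts 2 to 4 clicks clockwise of click zero.
- carriage (a joint): Travel of the brass carriage that the knob drives, in m: 0 at click zero by the end stop, +0.0001 (0.1 mm down) per clockwise click, 0.0006 at six clicks. A single reading is uncertain by several clicks.
- stop: End stop of the knob, a spring buffer hidden in the drive head; its pose does not tell the knob's angle. It is met a part of a click anticlockwise past click zero; from there the torque does not drop as after a click but keeps rising, about 0.04 N m per degree. It is overloaded at about 0.55 N m (22 N at 27 mm radius): stop turning at 0.25 to 0.35. Let go there, the knob drops back to click zero.
- probe: Brass carriage with its 90 mm steel arm and the delicate probe: black sleeve 12 mm across with a thin steel rod, hanging from the arm over the black bed. All on the frame's +x side: from 28 to 135 mm beyond the knob's axis, below 120 mm. Origin at the carriage's centre. Not to be touched.
- lock (a joint): Lock lever angle in rad: 0 leaning to the frame's -x side (open), 1.0 fully over to the +x side (locked). Starts between 0 and 0.12. It swings about the frame's y axis and stays where it is left; about 0.06 N m moves it.
- lock_tip (a point): Centre of the orange ball (26 mm across) on the lock lever. Lever hinge: frame x 0, y -85 mm, 162 mm above the bench; lever length 55 mm. The ball is 210 mm above the bench at both ends of its swing, 217 mm halfway; frame x -26 mm when open, +26 mm when locked. It is 135 mm from the knob's axis along the frame's y.
- vial: Loose amber vial with a blue cap, 34 mm across, 75 mm tall, standing on the bench. Origin at the centre of its underside. Leave alone.
- dish: Loose small steel dish, 70 mm across, 22 mm high, on the bench. Origin at the centre of its underside. Leave alone.
- holder: Loose dark steel probe holder, 78 x 28 mm, 32 mm high, lying on the bench. Origin at its underside. Leave alone.

How it is judged:
By the outcome, as a careful person would: the job done as asked, in the order asked, and still so for the second after the job is handed in, with the robot touching nothing.
It also fails if it takes over 72 s, if anything falls off the work surface, if the arm or the gripper's body presses on something with over 40 N, if the wrist force passes 120 N, or if a joint passes its speed limit or range.

## Working session

There is one attempt and no reset: what is moved stays moved. The work goes in short steps, each a Python script; the robot and the scene stay as the last script left them, time stands still between calls to the robot, and variables do not carry over. Pictures are saved under pics/ and viewed, at most 10 in all, crops included, and the job is handed in when it is done.

```bash
mkdir -p pics; ls; cat > h.py <<'E'
from cell import *
import numpy as np, cv2
from scipy.spatial.transform import Rotation as R
def cam(name):
    s=get_state(); f=grab_frame(name)
    if "cam_to_world" in f: T=np.array(f["cam_to_world"])
    else:
        W=np.eye(4); W[:3,:3]=R.from_rotvec(s["eef_rot"]).as_matrix(); W[:3,3]=s["position"]; T=W@np.array(f["T_tool_cam"])
    f["T"]=T; return f
def ray(f,px):
    K=np.array([[f["fx"],0,f["cx"]],[0,f["fy"],f["cy"]],[0,0,1.]])
    u=cv2.undistortPoints(np.array([[px]],float),K,np.array([f["k1"],0,0,0.]))[0,0]
    d=f["T"][:3,:3]@np.array([u[0],u[1],1]); return f["T"][:3,3],d/np.linalg.norm(d)
def tri(rays):
    A=0;b=0
    for o,d in rays:
        P=np.eye(3)-np.outer(d,d); A=A+P; b=b+P@o
    x=np.linalg.solve(A,b); return x,[float(np.linalg.norm((np.eye(3)-np.outer(d,d))@(x-o))) for o,d in rays]
def atz(f,px,z):
    o,d=ray(f,px); return o+d*(z-o[2])/d[2]
E
cat > s1.py <<'E'
from h import *
s=get_state(); print(s["clock"],s["position"],s["eef_rot"],s["contact_force"])
F={}
for c in ["scene","top","wrist"]:
    F[c]=cam(c); print(c,F[c]["T"][:3,3].round(3))
    for n in ["knob_grip","lock_tip","drive","probe"]:
        F[c,n]=r=tip_of(c,n); print(c,n,[(np.round(x["centre"],1).tolist(),round(x["score"],2)) for x in r[:2]])
for n in ["knob_grip","lock_tip","drive","probe"]:
    L=[ray(F[c],F[c,n][0]["centre"]) for c in ["scene","top"] if F[c,n]]
    if len(L)==2: print(n,tri(L))
im=np.hstack([F["scene"]["img"],F["top"]["img"]])
cv2.imwrite("pics/a.png",cv2.resize(F["scene"]["img"],(800,600))[:,:,::-1])
cv2.imwrite("pics/b.png",cv2.resize(F["top"]["img"],(800,600))[:,:,::-1])
print(get_state()["clock"])
E
python3 s1.py
```

```text
pics
0.0 [0.20718808 0.50886902 0.23051587] [-6.03703033e-01 -3.08247808e+00  2.49772375e-03] [0.44785034 0.26664608 0.95548924]
scene [ 1.307 -0.284  0.763]
scene knob_grip [([277.1, 181.2], 0.96)]
scene lock_tip [([222.8, 193.5], 0.5)]
scene drive [([257.3, 252.6], 0.65)]
scene probe [([256.8, 249.9], 0.75), ([284.9, 221.6], 0.58)]
top [0.334 0.038 1.082]
top knob_grip [([177.1, 220.2], 0.72), ([239.6, 174.4], 0.55)]
top lock_tip [([308.8, 172.9], 0.5), ([262.5, 194.7], 0.4)]
top drive [([263.5, 196.4], 0.96)]
top probe [([235.3, 173.2], 0.48)]
wrist [0.142 0.536 0.373]
wrist knob_grip []
wrist lock_tip []
wrist drive []
wrist probe []
knob_grip (array([0.48421864, 0.19565503, 0.11976408]), [0.02582470323932753, 0.02582470323932755])
lock_tip (array([ 0.59576784, -0.02873977,  0.2156339 ]), [0.0016120108608504377, 0.001612010860850481])
drive (array([0.59232859, 0.05440237, 0.00139077]), [0.00215559009237128, 0.002155590092371314])
probe (array([0.61815714, 0.08481341, 0.03241073]), [0.03854729639703637, 0.03854729639703641])
0.75
```

View pics/a.png

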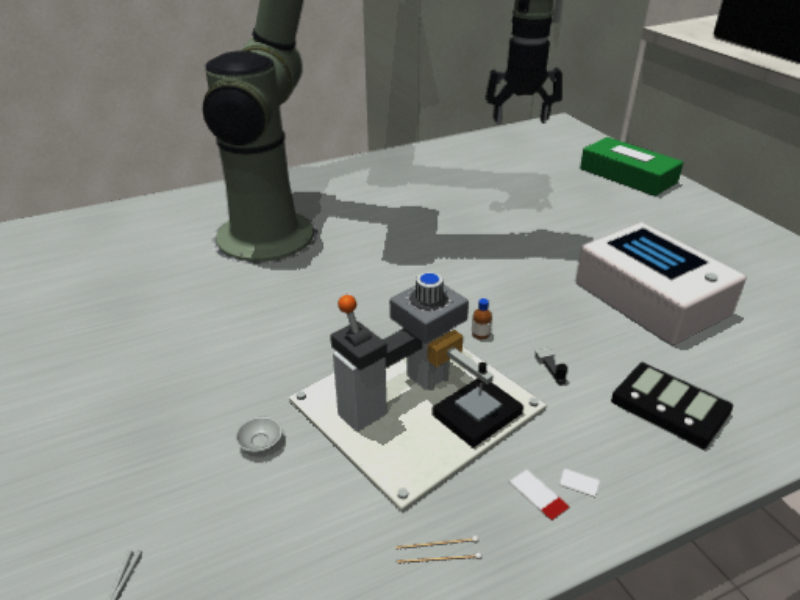

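View pics/b.png

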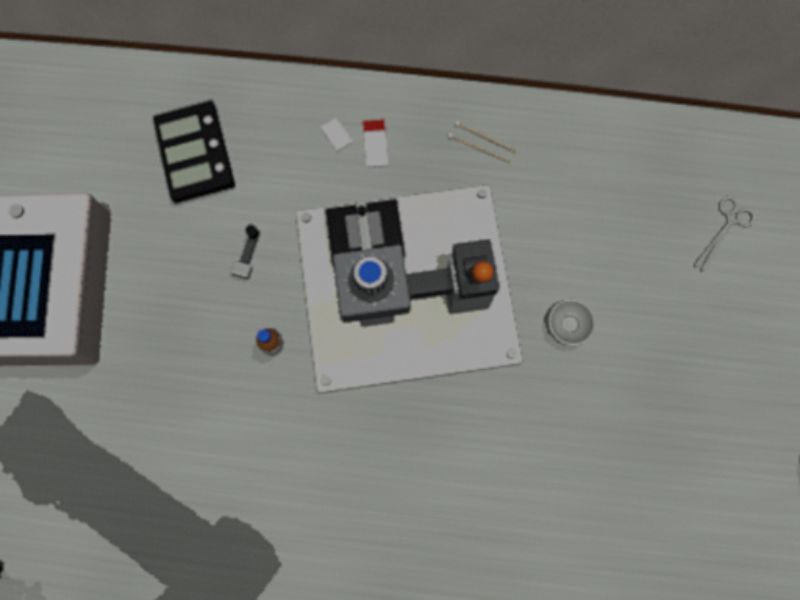

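The pictures show the knob at scene (277,182) and top (237,174), and the orange ball at scene (222,194) and top (309,173). The first top-view knob detection (177,220) was actually the vial, so I use the second one.

```bash
cat > s2.py <<'E'
from h import *
fs=cam("scene"); ft=cam("top")
k,e=tri([ray(fs,[277.1,181.2]),ray(ft,[239.6,174.4])]); print("knob0",k,e)
l,e=tri([ray(fs,[222.8,193.5]),ray(ft,[308.8,172.9])]); print("lock0",l,e)
q0=get_state()["q"]
best=[]
for y in np.arange(-180,180,15):
    r=(R.from_euler("z",y,degrees=True)*R.from_euler("x",180,degrees=True)).as_rotvec()
    j=ik([k[0],k[1],0.33],r)
    if j is not None: best.append((int(y),round(float(j[5]),2)))
print(best)
E
python3 s2.py
```

```text
knob0 [0.58457836 0.10551543 0.19953472] [0.006095095772471453, 0.0060950957724715095]
lock0 [ 0.59576784 -0.02873977  0.2156339 ] [0.0016120108608504377, 0.001612010860850481]
[(-180, 0.05), (-165, -0.21), (-150, -0.47), (-135, -0.73), (-120, -0.99), (-105, -1.25), (-90, -1.52), (-75, -1.78), (-60, -2.04), (-45, -2.3), (-30, -2.56), (-15, -2.83), (0, -3.09), (15, 2.93), (30, 2.67), (45, 2.41), (60, 2.15), (75, 1.89), (90, 1.63), (105, 1.36), (120, 1.1), (135, 0.84), (150, 0.58), (165, 0.32)]
```

```bash
cat > s3.py <<'E'
from h import *
r=(R.from_euler("z",125,degrees=True)*R.from_euler("x",180,degrees=True)).as_rotvec()
c=np.array([0.586,0.100,0.33]); RK=[];RL=[]
for i,(p,d) in enumerate([((c[0],c[1],.33),1),((c[0]-0.05,c[1]-.08,.35),1)]):
    movep(list(p),r.tolist()) if i==0 else move_l(list(p),0.25)
    f=cam("wrist"); print("cam",f["T"][:3,3].round(3),f["T"][:3,2].round(2))
    for n,L in (("knob_grip",RK),("lock_tip",RL)):
        t=tip_of("wrist",n); print(n,[(np.round(x["centre"],1).tolist(),round(x["score"],2)) for x in t[:2]])
        if t: L.append(ray(f,t[0]["centre"])); print(atz(f,t[0]["centre"],.194 if n[0]=='k' else .21))
    cv2.imwrite(f"pics/w{i}.png",f["img"][:,:,::-1])
for L in (RK,RL):
    if len(L)==2: print(tri(L))
s=get_state();print(s["clock"],s["q"],s["contact_force"],s["wrist_torque"])
cv2.imwrite("pics/w.png",cv2.resize(np.hstack([cv2.imread("pics/w0.png"),cv2.imread("pics/w1.png")]),(800,300)))
E
python3 s3.py
```

```text
cam [0.545 0.159 0.472] [ 0.16 -0.23 -0.96]
knob_grip [([251.1, 170.7], 0.92)]
[0.57890262 0.10515355 0.194     ]
lock_tip [([190.1, 287.4], 0.77)]
[ 0.59692108 -0.0352881   0.21      ]
cam [0.495 0.078 0.492] [ 0.16 -0.23 -0.96]
knob_grip [([336.8, 128.8], 0.97)]
[0.57942327 0.10773498 0.194     ]
lock_tip [([294.1, 151.6], 0.51)]
[0.55410776 0.0638707  0.21      ]
(array([0.57764759, 0.10680033, 0.20154368]), [0.00038161110109375887, 0.000381611101093811])
(array([0.54767973, 0.06999747, 0.34726163]), [0.021665915459949905, 0.021665915459950013])
3.7167 [-9.90229302e-02  2.52741535e-01  6.81909296e-03  1.32525267e+00
  2.48558774e-04  8.59709733e-01] [-0.41212115  0.23588244  0.2463642 ] [-0.01495273 -0.02287625  0.00931675]
```

View pics/w.png

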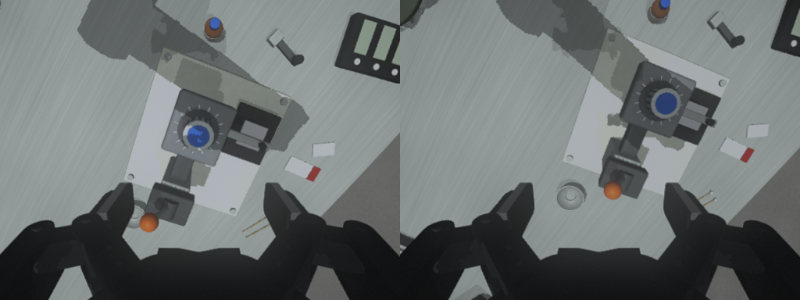

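Left picture: knob at wrist pixel ≈(252,173), ball ≈(189,286). In the right one the ball is at ≈(271,243), so the network's (294,152) was wrong there. I'll refine with colour centroids, then go down onto the knob.

```bash
cat > s4.py <<'E'
from h import *
def blob(f,lo,hi,near):
    h=cv2.cvtColor(f["img"],cv2.COLOR_RGB2HSV); m=cv2.inRange(h,lo,hi)
    n,_,st,c=cv2.connectedComponentsWithStats(m)
    i=min(range(1,n),key=lambda i:np.hypot(*(c[i]-near))-(0 if st[i,4]>60 else -1e3)); return c[i],st[i]
r=(R.from_euler("z",125,degrees=True)*R.from_euler("x",180,degrees=True)).as_rotvec()
KB=[];LB=[]
for i,(nk,nl) in enumerate([((337,130),(271,243)),((252,173),(189,286))]):
    if i: move_l([0.579,0.1065,.30],0.25)
    f=cam("wrist")
    if i: nk,nl=(spot_in("wrist","knob_grip") or [{"centre":nk}])[0]["centre"],nl
    b,sb=blob(f,(100,100,40),(130,255,255),nk); o,so=blob(f,(3,150,90),(18,255,255),nl)
    print(b,sb,o,so,atz(f,b,.206),atz(f,o,.211)); KB.append(ray(f,b)); LB.append(ray(f,o))
print(tri(KB),tri(LB))
s=get_state();print(s["clock"],s["position"])
E
python3 s4.py
```

```text
[340.05862647 133.01675042] [327 120  27  27 597] [271.05078125 246.77734375] [262 238  20  18 256] [0.58102458 0.10616532 0.206     ] [ 0.59681485 -0.03315142  0.211     ]
[256.28552279 191.43565684] [241 177  32  30 746] [186.31192661 311.9793578 ] [175 301  25  23 436] [0.58103551 0.10607489 0.206     ] [ 0.59541863 -0.03367803  0.211     ]
(array([0.58097612, 0.10613785, 0.20622587]), [1.9160601772085107e-05, 1.9160601772106754e-05]) (array([ 0.59540551, -0.03202435,  0.21329831]), [0.0005624761684288855, 0.0005624761684292225])
4.45 [0.57902288 0.10556863 0.30101326]
```

```bash
cat > s5.py <<'E'
from h import *
import json
move_l([0.581,0.106,.176],0.12,until_force=8)
s=get_state();b0=s["wrist_torque"][2];print(s["clock"],s["position"],s["contact_force"],b0)
grab(45); s=get_state(); print(s["clock"],s["finger_gap"],s["grasp_force"],s["contact_force"],s["wrist_torque"],s["q"][5])
q=np.array(s["q"]); tr=[]
step=np.radians(2); hit=False
for i in range(66):
    q[5]-=step; set_joints(q.tolist()); s=get_state(); t=s["wrist_torque"][2]-b0
    tr.append((round(s["clock"],2),round(float(np.degrees(s["q"][5])),1),round(float(t),3)))
    if abs(t)>0.24: hit=True; break
print(hit,*tr[::1]); print(s["contact_force"],s["wrist_torque"],s["grasp_force"])
E
python3 s5.py
```

```text
5.6333 [0.58158517 0.10596126 0.17686411] [0.87726705 0.30610642 0.47484728] 0.02853224110274433
6.125 0.4544380661271472 45.056952238082886 [-1.09303382  0.52538161  3.74201708] [ 0.00595063  0.24312958 -0.05536449] 1.0155610889097535
True (6.38, 56.2, 0.063) (6.62, 54.2, 0.199) (6.88, 52.3, -0.2) (7.12, 50.2, 0.21) (7.38, 48.2, 0.227) (7.62, 46.2, 0.288)
[-1.6772657  -0.78052434  2.72040498] [-0.15646888  0.29005156  0.31607762] 45.98039925098419
```

```bash
cat > s6.py <<'E'
from h import *
for i in range(8):
    sleep(0.05); s=get_state(); print(round(s["clock"],2),np.degrees(s["q"][5]).round(2),np.round(s["wrist_torque"],3),np.round(s["contact_force"],1), round(s["tau"][5],3))
print(R.from_rotvec(s["eef_rot"]).as_matrix().round(3))
E
python3 s6.py
```

```text
7.67 46.24 [-0.201  0.277  0.227] [-2.1  0.5  2.9] 0.23
7.72 46.23 [-0.17   0.277  0.217] [-1.9 -1.3  2.8] 0.227
7.78 46.22 [-0.12   0.242  0.256] [-1.5  0.   1.6] 0.223
7.83 46.21 [-0.14   0.248  0.214] [-1.9  0.   2.5] 0.221
7.88 46.21 [-0.197  0.252  0.266] [-2.1 -0.9  4.2] 0.221
7.92 46.2 [-0.155  0.31   0.201] [-1.  -0.   3.3] 0.22
7.97 46.2 [-0.186  0.319  0.231] [-1.  -0.5  2.2] 0.219
8.03 46.2 [-0.172  0.331  0.194] [-1.1 -0.5  3.3] 0.218
[[-0.731  0.682  0.001]
 [ 0.682  0.731 -0.   ]
 [-0.     0.    -1.   ]]
```

```bash
cat > s7.py <<'E'
from h import *
import sys
def turn(deg,n,lim):
    q=np.array(get_state()["q"]); q[5]=np.radians(float(open("cmd").read())); tr=[]
    for i in range(n):
        q[5]+=np.radians(deg); set_joints(q.tolist()); 
        a=[];
        for _ in range(2): sleep(0.02); s=get_state(); a.append([s["wrist_torque"][2],s["tau"][5]])
        w,t=np.mean(a,0)
        tr.append((round(float(np.degrees(q[5])),1),round(float(np.degrees(s["q"][5])),1),round(w,3),round(t,3)))
        if max(abs(t),abs(w))>lim: break
    open("cmd","w").write(str(np.degrees(q[5])))
    for x in tr: print(*x)
    print("clock",s["clock"],s["contact_force"],s["grasp_force"],s["finger_gap"])
if __name__=="__main__": turn(float(sys.argv[1]),int(sys.argv[2]),float(sys.argv[3]))
E
echo 46.19 > cmd; python3 s7.py -2 10 0.32
```

```text
44.2 44.2 0.121 0.094
42.2 42.3 -0.078 -0.046
40.2 40.3 -0.179 -0.173
38.2 38.3 -0.13 -0.156
36.2 36.2 0.1 0.085
34.2 34.3 -0.151 -0.139
32.2 32.2 0.017 0.004
30.2 30.2 0.099 0.067
28.2 28.2 0.042 0.076
26.2 26.3 0.037 0.034
clock 10.8583 [-1.46078486 -0.45188605  3.09458203] 45.96476197242737 0.454814820025282
```

```bash
python3 s7.py -2 24 0.29
```

```text
24.2 24.3 -0.055 -0.059
22.2 22.2 0.241 0.21
20.2 20.3 0.088 0.067
18.2 18.3 0.056 0.041
16.2 16.3 -0.159 -0.166
14.2 14.3 -0.15 -0.15
12.2 12.3 -0.169 -0.2
10.2 10.2 0.017 0.021
8.2 8.2 0.158 0.141
6.2 6.3 -0.15 -0.155
4.2 4.3 -0.081 -0.114
2.2 2.3 0.119 0.059
0.2 0.2 0.235 0.219
-1.8 -1.7 0.073 0.033
-3.8 -3.7 0.108 0.088
-5.8 -5.7 -0.016 -0.031
-7.8 -7.7 -0.151 -0.166
-9.8 -9.7 -0.149 -0.148
-11.8 -11.7 -0.181 -0.21
-13.8 -13.8 -0.053 -0.051
-15.8 -15.7 -0.328 -0.373
clock 16.8083 [-1.21147808 -0.03384538  2.84408072] 45.968860387802124 0.4573905234656184
```

```bash
python3 s6.py | cut -c1-90
```

```text
16.86 -15.73 [-0.31   0.246 -0.136] [-1.4 -0.4  2.7] -0.2
16.91 -15.78 [-0.221  0.183 -0.218] [-1.9  0.8  2.8] -0.056
16.96 -15.77 [-0.236  0.188 -0.269] [-1.6 -0.9  2.2] -0.304
17.01 -15.77 [-0.222  0.175 -0.29 ] [-0.5 -0.8  2.2] -0.326
17.06 -15.77 [-0.244  0.205 -0.373] [-1.1 -0.5  2.7] -0.323
17.11 -15.78 [-0.239  0.249 -0.286] [-1.4 -0.2  2.3] -0.329
17.16 -15.78 [-0.264  0.232 -0.351] [-1.2  0.1  2.1] -0.334
17.21 -15.79 [-0.227  0.2   -0.387] [-1.6  0.   2.5] -0.338
[[-0.946 -0.325  0.001]
 [-0.325  0.946 -0.   ]
 [-0.001 -0.    -1.   ]]
```

The torque holds at 0.33 N·m in the resisting direction, well above a click, so this is the stop. I let go so the knob drops to click zero, regrip, and turn 144° clockwise.

```bash
cat > s8.py <<'E'
from h import *
let_go(); sleep(0.3); s=get_state(); print(s["clock"],np.degrees(s["q"][5]),s["wrist_torque"],s["contact_force"])
grab(45); sleep(.1); s=get_state(); print(s["clock"],np.degrees(s["q"][5]),s["wrist_torque"],s["tau"][5],s["finger_gap"],s["grasp_force"])
open("cmd","w").write("-15.8")
from s7 import turn
turn(3,48,0.45)
E
python3 s8.py; python3 s6.py | cut -c1-90
```

```text
18.0333 -15.810992042663175 [-0.02436271  0.00462702 -0.01478394] [-0.36870911  0.34443024 -0.00929579]
18.625 -15.807275572635888 [-0.06305536  0.19977408 -0.02904781] -0.06076831603422761 0.45677835101264735 45.201374888420105
-12.8 -12.9 -0.177 -0.129
-9.8 -9.9 0.114 0.137
-6.8 -6.9 -0.057 -0.036
-3.8 -3.9 0.202 0.223
-0.8 -0.9 0.156 0.188
2.2 2.1 -0.164 -0.118
5.2 5.1 0.005 0.051
8.2 8.1 -0.05 0.011
11.2 11.1 -0.089 -0.097
14.2 14.1 0.081 0.1
17.2 17.1 0.189 0.187
20.2 20.1 0.062 0.058
23.2 23.1 -0.03 0.018
26.2 26.1 -0.106 -0.107
29.2 29.1 0.032 0.016
32.2 32.1 -0.089 -0.026
35.2 35.1 -0.159 -0.128
38.2 38.1 0.109 0.152
41.2 41.1 -0.048 -0.031
44.2 44.1 0.158 0.181
47.2 47.1 0.123 0.154
50.2 50.1 -0.15 -0.124
53.2 53.1 0.001 0.023
56.2 56.1 -0.048 0.003
59.2 59.1 -0.116 -0.087
62.2 62.1 0.08 0.088
65.2 65.1 0.174 0.19
68.2 68.1 0.081 0.067
71.2 71.1 0.033 0.069
74.2 74.1 -0.057 -0.054
77.2 77.1 0.048 0.049
80.2 80.1 0.027 0.032
83.2 83.1 -0.079 -0.064
86.2 86.1 0.074 0.1
89.2 89.1 -0.049 -0.032
92.2 92.1 -0.099 -0.071
95.2 95.1 -0.029 -0.028
98.2 98.1 0.023 0.063
101.2 101.1 -0.
[... 153 characters left out ...]
.004
122.2 122.1 0.134 0.157
125.2 125.1 0.007 0.021
128.2 128.1 0.013 0.017
clock 32.225 [ 1.81551863  2.34222627 -0.44823644] 45.25126755237579 0.4543038747217708
32.27 128.1 [ 0.453 -0.379 -0.004] [2.1 2.4 0.1] 0.008
32.33 128.12 [ 0.443 -0.34   0.063] [ 1.5  1.5 -1.3] 0.01
32.38 128.14 [ 0.375 -0.344  0.012] [1.3 1.6 0.6] 0.011
32.42 128.15 [ 0.39  -0.342  0.023] [ 0.5  1.5 -0.9] 0.014
32.48 128.16 [ 0.381 -0.394  0.026] [ 1.8  2.3 -1.1] 0.016
32.52 128.17 [ 0.392 -0.352 -0.001] [ 1.4  1.8 -1.1] 0.018
32.58 128.18 [ 0.398 -0.342  0.115] [ 2.3  2.6 -0.1] 0.02
32.62 128.18 [ 0.372 -0.376  0.022] [ 2.6  1.6 -0.3] 0.022
[[ 0.574  0.819  0.001]
 [ 0.819 -0.574 -0.   ]
 [ 0.     0.001 -1.   ]]
```

```bash
cat > s9.py <<'E'
from h import *
let_go(); sleep(0.2)
p=get_state()["position"]; move_l([p[0],p[1],.30],0.15)
yw=np.radians(16.5); X=np.array([np.cos(yw),np.sin(yw),0]); H=np.array([0.619,-0.026,0])
r=(R.from_euler("z",-163.5,degrees=True)*R.from_euler("x",180,degrees=True)).as_rotvec().tolist()
at=lambda x,z:(H+X*x+[0,0,z]).tolist()
movep(at(-.08,.30),r); grab(20); move_l(at(-.08,.199),0.15)
print(get_state()["clock"],get_state()["position"])
for k in range(3):
    h=move_l(at(.016,.199),0.06,until_force=7); s=get_state()
    x=float((s["position"]-H)@X); print(s["clock"],h,x,s["contact_force"])
    if not h or x>-.006: break
f=cam("wrist"); cv2.imwrite("pics/l.png",f["img"][:,:,::-1])
f=cam("top"); cv2.imwrite("pics/l2.png",f["img"][:,:,::-1])
E
python3 s9.py
```

```text
38.2583 [ 0.54283914 -0.04884213  0.19974231]
39.4833 True -0.0003071192130537626 [-0.80427299 -0.14368065  2.23157295]
```

```bash
cat > s10.py <<'E'
from h import *
yw=np.radians(16.5); X=np.array([np.cos(yw),np.sin(yw),0]); H=np.array([0.619,-0.026,0])
at=lambda x,z:(H+X*x+[0,0,z]).tolist()
h=move_l(at(.016,.199),0.04,until_force=10); s=get_state(); print(s["clock"],h,float((s["position"]-H)@X),s["contact_force"])
move_l(at(-.07,.199),0.15); move_l(at(-.07,.30),0.2)
L=[];V=[]
for c in ["scene","top","wrist"]:
    f=cam(c); V.append(f["img"]); m=cv2.inRange(cv2.cvtColor(f["img"],cv2.COLOR_RGB2HSV),(3,170,90),(14,255,255))
    n,_,st,ce=cv2.connectedComponentsWithStats(m); i=1+np.argmax(st[1:,4]); print(c,ce[i],st[i])
    p=atz(f,ce[i],.21); d=p-H; print("ball frame x,y",d@X,-d[0]*X[1]+d[1]*X[0]); L.append(ray(f,ce[i]))
print(tri(L),get_state()["clock"],get_state()["contact_force"])
cv2.imwrite("pics/e.png",cv2.resize(np.hstack([V[0],V[2]]),(800,300))[:,:,::-1])
E
python3 s10.py
```

```text
39.825 True -0.0004517810080345684 [-0.08396978  0.30973317  0.05063125]
scene [235.39361702 204.55319149] [230 200  12  10  94]
ball frame x,y 0.02070893813884311 0.0048135736248183575
top [172.66037736 218.73584906] [166 211  11  13  53]
ball frame x,y -0.0653624686509884 0.2675190759528267
wrist [254.26666667 300.53333333] [251 300   8   2  15]
ball frame x,y 0.03647298328110745 0.0007669576510188625
(array([0.56315753, 0.06552843, 0.20721713]), [0.07509439168940699, 0.1677890382451432, 0.11565957760910445]) 41.2417 [ 0.29377308 -0.01067124 -0.12830721]
```

View pics/e.png

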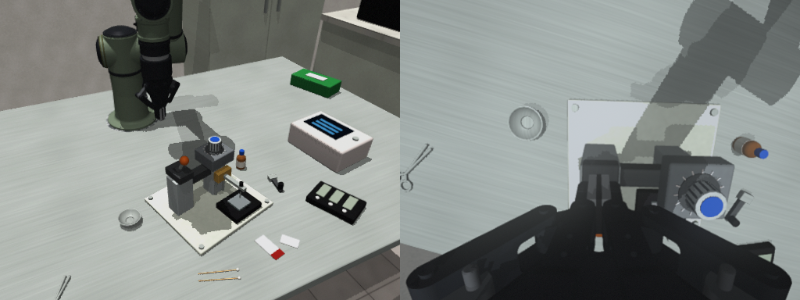

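The ball is now leaning to the far side in the scene view, at (235,204). The top view was blocked, so I move clear and measure it properly.

```bash
cat > s11.py <<'E'
from h import *
yw=np.radians(16.5); X=np.array([np.cos(yw),np.sin(yw),0]); H=np.array([0.619,-0.026,0])
move_l([0.46,-0.10,.36],0.2); L=[]
for c,n,o in [("scene",(235,204),(222.8,193.5)),("top",(309,160),(308.8,172.9))]:
    f=cam(c); m=cv2.inRange(cv2.cvtColor(f["img"],cv2.COLOR_RGB2HSV),(3,150,90),(18,255,255))
    k,_,st,ce=cv2.connectedComponentsWithStats(m); i=min((i for i in range(1,k) if st[i,4]>40),key=lambda i:np.hypot(*(ce[i]-n)))
    p=atz(f,ce[i],.21); print(c,ce[i],st[i],(p-H)@X,"shift",(p-atz(f,o,.21))@X); L.append(ray(f,ce[i]))
    if c=="top": cv2.imwrite("pics/f.png",cv2.resize(f["img"],(800,600))[100:450,200:700,::-1])
t=tri(L);print(t,(t[0]-H)@X,get_state()["clock"])
E
python3 s11.py
```

```text
scene [235.26804124 204.46391753] [230 200  12  10  97] 0.020291423354010282 shift 0.04871718890965675
top [304.62745098 149.93137255] [299 145  12  11 102] 0.023853908089060336 shift 0.04634372158047406
(array([ 0.64083424, -0.01788219,  0.21324696]), [0.0007098844748928634, 0.0007098844748928896]) 0.023240681131851543 42.1
```

View pics/f.png

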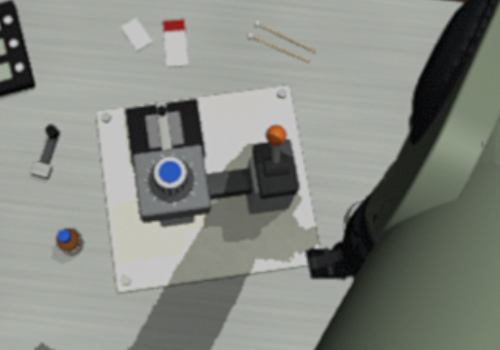

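The ball shifted 46–49 mm, which fits fully over. There is time for one firmer push to make sure.

```bash
cat > s12.py <<'E'
from h import *
yw=np.radians(16.5); X=np.array([np.cos(yw),np.sin(yw),0]); H=np.array([0.619,-0.026,0])
at=lambda x,z:(H+X*x+[0,0,z]).tolist()
r=(R.from_euler("z",-163.5,degrees=True)*R.from_euler("x",180,degrees=True)).as_rotvec().tolist()
move_l(at(-.06,.26),0.25); move_l(at(-.04,.199),0.15)
h=move_l(at(.016,.199),0.03,until_force=14); s=get_state(); print(s["clock"],h,float((s["position"]-H)@X),s["contact_force"])
move_l(at(-.06,.199),0.2); move_l([0.46,-0.10,.36],0.25)
L=[]
for c,n in [("scene",(235,204)),("top",(304,150))]:
    f=cam(c); m=cv2.inRange(cv2.cvtColor(f["img"],cv2.COLOR_RGB2HSV),(3,150,90),(18,255,255))
    k,_,st,ce=cv2.connectedComponentsWithStats(m); i=min((i for i in range(1,k) if st[i,4]>40),key=lambda i:np.hypot(*(ce[i]-n)))
    print(c,ce[i]); L.append(ray(f,ce[i]))
print(tri(L)[0],get_state()["clock"],get_state()["contact_force"])
E
python3 s12.py
```

```text
44.7417 True -0.0005333130872865207 [-0.87122141  0.01566165  0.67649443]
scene [235.3125 204.5   ]
top [304.57 149.86]
[ 0.6409627  -0.01779689  0.21321658] 46.2333 [-0.09246249  0.2599841  -0.44937856]
```

The lever stopped at the same point under 14 N, so it is at its end stop.

```bash
python3 -c "
from cell import *
print(sign_off())"
```

```text
the job is handed in; nothing more can be done
None
```

I set the knob six clicks (144°) clockwise from its end stop, which I felt at about 0.33 N·m. The torque readings were noisy, so the six rests on the angle turned plus near-zero torque at the end. The lock lever is fully over to its other side (14 N did not move it further), the arm is clear, and the job was handed in at about 46 s.

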